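Stand the leaning finial and bolt it in

ROBOT

A 6-joint arm with a two-finger parallel gripper is mounted at the origin on the work surface. World frame = base frame: x ahead of the robot, y to its left, z up, the work surface at z = 0. Lengths are in m, angles in rad, forces in N, time in s.
With the tool pointing down it reaches from about 0.325 to 0.9 m from the base axis. Payload 3.5 kg.
Tool frame: the origin (TCP) lies on the centre line of the jaws, within the pads' length; the fingertips stand 11 mm ahead of it and the grasp point (between the pads) lies 8 mm behind it; z points along the fingers, y is the direction in which the jaws open and shut (so a half turn about z gives the same grasp; the last joint's range is limited). The gripper opens to 85 mm and grips with 20 to 120 N. Pads are 22 mm wide; open, the fingers measure 114 mm over their backs; the gripper's body (76 mm by 85 mm) begins 54 mm behind the grasp point. The pads swing forward as they close: fully open they stand 13 mm farther back than shut.
Start: joints at [1.009, 0.276, -0.026, 1.268, 0, 1.467], TCP at [0.277, 0.56, 0.242] pointing down, gripper open.
Joint ranges: [-3.12, 3.12], [-0.85, 1.88], [-1.08, 1.24], [-1.95, 2.15], [-1.57, 1.53], [-3.14, 3.14]. Speed limits (rad/s): [2.57, 2.57, 3.14, 3.14, 3.14, 3.14].

INTERFACE

Orientations are given as a unit quaternion [w, x, y, z].
In Python, from bench import monitor, viewer, bot gives the robot as it stands.
- The arm moves only by the tool step_arm, never from a script. Its argument "steps" is one flat list of numbers, 6 for each row, row after row: the shift along the tool's x, y, z in mm, then the turn, a rotation vector about the tool's x, y, z in degrees. A call has 1 to 8 rows; each row is the pose to reach, as a shift and turn from the pose measured when the call began, along the tool's axes at that moment; what a row does not reach only later rows make up. A row lasts 1/12 s, in which the tool goes at most 41.7 mm and 7.16 degrees, less where a joint would pass 70% of its speed; a pose out of reach is approached as far as the arm can. A call with a gripper value outside its range is refused whole. "claw" is the finger opening in mm, from 0 to 85.4, set as the call begins (left out, the last holds). The fingers move at their own pace and stop on an object; "squeeze" is the grip in N (left out, the last holds). Time passes only in rows, so rows that repeat a pose let the fingers close. It gives the time, the measured TCP pose, the force and the opening at its end, in the units of the state.
- monitor.get_state(): the state, without advancing time (a new reading comes with each control period).
- viewer.capture(name): name is "side" or "top" or "wrist"; returns a dict with "color" (400x640x3 uint8, red, green, blue), "intrinsics" (3x3 intrinsics, pixels), "xyz" and "orientation" of the camera in the world. Camera axes: x right, y up, looking along -z (the intrinsics and any distortion apply to the point x, -y, -z); pixel columns grow to the right and rows downward; lengths in m; the calibration is good to about 2 mm. A picture is of the moment at which its call begins. There is no depth.
- bot.job_done(): hands the job in, once; it reports no verdict.
The state is a dict: "clock": time; "qpos": joint angles; "qvel": joint speeds; "joint_efforts": joint torques, N m; "eef_pos": TCP position; "eef_rot": TCP orientation; "ft_force": force on the tool from outside, world axes, zero at the start; "wrist_torque": the same for the moment, N m; "opening": finger opening in m.
Only numpy, scipy, OpenCV 4.12 (cv2) and the standard library are available. Lean on these libraries where they do the work, as an engineer would, in place of code of your own. Each camera call takes 0.05 s, during which the arm holds its last target. There are 200 camera calls.

TASK

Tip the leaning cast finial up so that it stands upright on its own square foot on the bare plate of the fitting stand, right where its foot is now, then let go and leave it alone for a good second to see that it stands steady without wobbling. Only then slide the bolt fully home across behind it, leaving the finial standing, and leave the other things on the bench where they are.

Things in the scene. Friction and masses are not known exactly. Their poses are not given: they have to be found in the camera images.
- stand: Fixed dark steel fitting stand. Origin on the bench surface under the spot for the finial's foot; x points the way the finial leans (foot to head), z up, y to the side where the bolt is drawn out. Plate 10 mm thick, x -45 to +110, y -66 to +190 mm. The bolt runs along y at x 37, z 50 mm, through guides at y 46 and 70 mm (33 mm wide in x, 14 mm in y, tops at z 64 mm), over a low saddle at y 160 mm.
- stand_spot (a point): Spot on the plate's top face (10 mm above the bench), between the keep and the first guide, where the middle of the finial's foot belongs: x 0, y 0, z 10 mm in the stand's frame; same axes.
- stand_rest (a point): Middle of the rest's round crossbar on which the shaft leans: diameter 16 mm, along the stand's y, at x 77, y 0, z 87 mm of its frame, between two uprights at y -33 and +33 mm (22 x 8 mm, tops at z 99 mm).
- stand_keep (a point): Middle of the keep, a fixed block like the guides into which the bolt's tip goes: x 37, y -52, z 50 mm of the stand's frame, top at z 64 mm.
- finial: Loose grey cast-iron finial, about 0.65 kg, 161 mm tall: square foot 48 x 48 x 16 mm, tapering round shaft (27 to 17 mm diameter), ball head 32 mm in diameter. Origin at the middle of the foot's underside, z along the shaft to the head. Starts about 38 degrees from upright, leaning to the stand's +x on one edge of its foot (at x 24 mm of the stand), shaft on the rest.
- finial_head (a point): Centre of the ball head, 145 mm up the shaft; at first about 139 mm above the bench at the stand's x 94 mm, 155 mm up when upright. Pushing it to the stand's -x, rising with it on its arc, pivots the finial up on its foot's edge; a push that drags down on the ball can slide the foot instead. Balances 23 degrees from upright; under that it drops onto its foot, rocks briefly and settles.
- bolt (a joint): Travel of the steel bolt (13 mm round) in m: 0 = fully home, against a hard stop, tip in the keep, passing behind the standing finial's shaft on the side to which it leaned; 0.11 = fully drawn to the stand's +y. It starts drawn and stays where it is left; sliding it takes 2 to 3 N along y.
- bolt_lug (a point): On the bolt's upright lug, by which it is pushed or pinched: flat steel tab 26 mm (stand's x) by 10 mm (stand's y), from 56 to 102 mm above the bench. The point is its middle in x and y, 84 mm above the bench; with the bolt home it is at x 37, y 84 mm of the stand's frame.
- hammer: Loose hammer lying on the bench, a bystander; origin on the underside.
- tin: Loose grey tin, diameter 66 mm, 100 mm tall, a bystander; origin at the centre of its underside.
- wirebrush: Loose brush lying on the bench, a bystander; origin on the underside.
- offcut: Loose steel block 70 x 45 x 30 mm, a bystander; origin at the centre of its underside.
Not all that is in view belongs to the job. Leave any brown look-alike of the finial alone.

How it is judged:
By the outcome, as a careful person would: the job done as asked, in the order asked, and still so for the second after the job is handed in, with the robot touching nothing.
It also fails if it takes over 54 s, if anything falls off the work surface, if the arm or the gripper's body presses on something with over 40 N, if the wrist force passes 120 N, or if a joint passes its speed limit or range.

## Working session

There is one attempt and no reset: what is moved stays moved. The work goes in short steps, Python scripts to look and compute and a tool call to move; the robot and the scene stay as the last step left them, time stands still between calls to the robot, and variables do not carry over. Pictures are saved under pics/ and viewed, about 8 in all and at most 12, crops included, and the job is handed in when it is done.

Besides the shell and the picture viewer there is one more tool, called after "Call:" by a JSON object that holds its "name" and its "arguments", one argument or row to a line. step_arm: Moves the arm, as the interface text tells. Its arguments: {"type":"object","properties":{"steps":{"type":"array","items":{"type":"number"}},"claw":{"type":"number"},"squeeze":{"type":"number"}},"required":["steps"]}

```bash
mkdir -p pics; cat > h.py <<'E'
import numpy as np, cv2
from scipy.spatial.transform import Rotation as R
from bench import monitor, viewer, bot
def q2R(q): return R.from_quat([q[1],q[2],q[3],q[0]]).as_matrix()
def snap(n,f):
    c=viewer.capture(n); cv2.imwrite('pics/'+f+'.png',c['color'][:,:,::-1])
    np.savez('pics/'+f+'.npz',K=c['intrinsics'],p=c['xyz'],q=c['orientation']); print({k:v for k,v in c.items() if k!='color'}); return c
def ray(f,u,v):
    d=np.load('pics/'+f+'.npz'); k=np.linalg.inv(d['K'])@[u,v,1]; w=q2R(d['q'])@(k*[1,-1,-1]); return d['p'],w/np.linalg.norm(w)
def onz(f,u,v,z):
    p,w=ray(f,u,v); return p+w*(z-p[2])/w[2]
def tri(f,a,g,b):
    p,w=ray(f,*a); q,x=ray(g,*b); s=np.linalg.lstsq(np.c_[w,-x],q-p,rcond=None)[0]
    A=p+w*s[0];B=q+x*s[1]; return (A+B)/2,np.linalg.norm(A-B)
def proj(f,P):
    d=np.load('pics/'+f+'.npz'); c=q2R(d['q']).T@(np.array(P)-d['p']); u=d['K']@(c*[1,-1,-1]); return u[:2]/u[2]
E
python3 - <<'E'
from h import *
for n in("side","top"): snap(n,n+'1')
a=[cv2.imread(f'pics/{n}1.png') for n in("side","top")]
print(monitor.get_state())
E
```

```text
{'intrinsics': array([[472.76244482,   0.        , 318.78598649],
       [  0.        , 472.76244482, 208.06668453],
       [  0.        ,   0.        ,   1.        ]]), 'xyz': array([0.33878954, 1.34774602, 0.91495437]), 'orientation': array([-0.08050946, -0.04169904,  0.49884572,  0.86193524])}
{'intrinsics': array([[372.40568672,   0.        , 319.63024182],
       [  0.        , 372.40568672, 201.18754873],
       [  0.        ,   0.        ,   1.        ]]), 'xyz': array([ 0.53088015, -0.0236476 ,  1.36486624]), 'orientation': array([ 0.71548438,  0.01363664, -0.02402466, -0.69808234])}
{'clock': 0.1, 'qpos': array([ 1.00858340e+00,  2.77099673e-01, -2.77646634e-02,  1.26801203e+00,
       -2.13248175e-05,  1.46740523e+00]), 'qvel': array([ 2.38088112e-04, -3.32512675e-05,  3.02380339e-03,  3.29675163e-04,
        1.69863959e-03,  2.75940353e-03]), 'joint_efforts': array([ 3.53471296e-04, -4.46707606e+01,  2.96128571e+01,  8.42601381e-03,
       -4.47409116e-05,  1.59810980e-05]), 'eef_pos': array([0.27644264, 0.55976072, 0.24123511]), 'eef_rot': array([-3.29688772e-04,  2.27403774e-01,  9.73800001e-01, -9.86436162e-04]), 'ft_force': array([0.72227766, 0.65720639, 0.82799346]), 'wrist_torque': array([ 0.07067625, -0.04310402, -0.0440264 ]), 'opening': 0.08505206517171841}
```

View pics/top1.png

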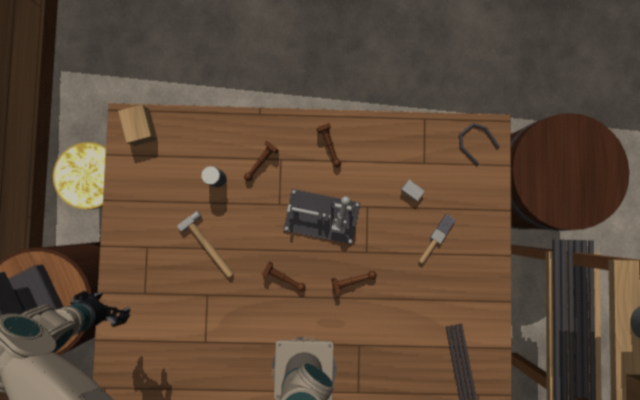

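View pics/side1.png

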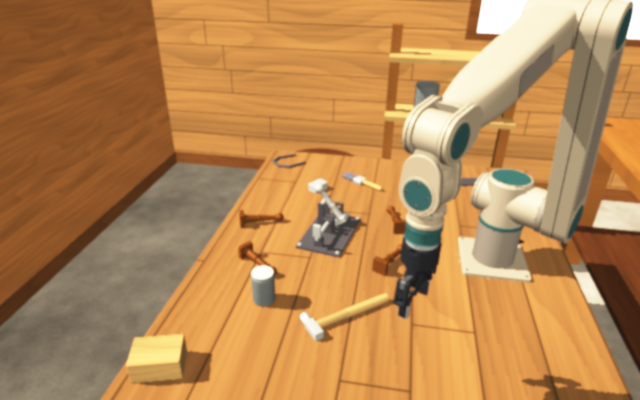

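The top view shows the stand at about (321,217) with the grey finial. The brown look-alikes are at (262,162), (330,146), (284,277) and (354,282). In the side view the stand is at (330,228). I'll check it in a close crop.

```bash
python3 - <<'E'
from h import *
a=cv2.imread('pics/top1.png')[180:255,270:375]; b=cv2.imread('pics/side1.png')[165:265,285:375]
a=cv2.resize(a,(798,570),interpolation=cv2.INTER_CUBIC)
b=cv2.resize(b,(540,600),interpolation=cv2.INTER_CUBIC)
a=cv2.resize(a,(420,300)); b=cv2.resize(b,(360,400))
o=np.zeros((400,780,3),np.uint8); o[:300,:420]=a; o[:,420:]=b
cv2.imwrite('pics/crop1.png',cv2.convertScaleAbs(o,alpha=1.6))
E
```

```text
(no output)
```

View pics/crop1.png

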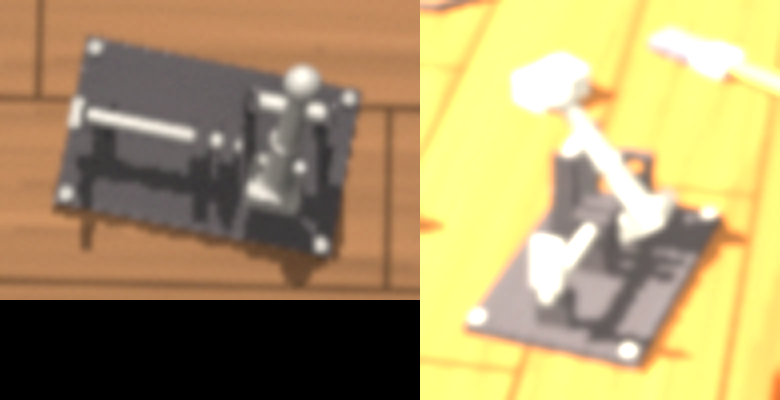

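The crop confirms the grey finial on the stand: head at top-view pixel (345.5,200), plate screws clear, and the bolt drawn out to the left (+y).

```bash
cat >> h.py <<'E'
def move(P,yaw,tilt=0,st=None):
    "shift (mm) and rotvec (deg) in tool axes to TCP P with tool pointing down, tool y at world yaw (rad)"
    s=st or monitor.get_state(); R0=q2R(s['eef_rot']); y=np.array([np.cos(yaw),np.sin(yaw),0]); z=np.array([0,0,-1.]); x=np.cross(y,z)
    R1=np.c_[x,y,z]; return np.round(R0.T@(np.array(P)-s['eef_pos'])*1e3,1), np.round(np.degrees(R.from_matrix(R0.T@R1).as_rotvec()),2)
E
python3 - <<'E'
from h import *
c=np.array([(95,47),(349,97),(321,244),(66,193)])/4+[270,180]
P=np.array([onz('top1',u,v,.013) for u,v in c])
ctr=P.mean(0); ex=(P[0]-P[3])+(P[1]-P[2]); ey=(P[0]-P[1])+(P[3]-P[2])
print(np.linalg.norm(P[0]-P[3]),np.linalg.norm(P[0]-P[1]))
a1=np.arctan2(ex[1],ex[0]);a2=np.arctan2(ey[1],ey[0])-np.pi/2; print(np.degrees([a1,a2]))
a=(a1+2*a2)/3; M=np.array([[np.cos(a),-np.sin(a),0],[np.sin(a),np.cos(a),0],[0,0,1]])
o=ctr-M@[.0325,.062,0]; o[2]=0
print('origin',o,'yaw',a)
np.savez('stand.npz',o=o,a=a,M=M)
h=tri('top1',(270+302/4,180+79/4),'side1',(285+128/4*0+ (548-420)/4,165+80/4)); print('head',h, M.T@(h[0]-o))
h=onz('top1',270+302/4,180+79/4,.139); print(h,M.T@(h-o))
H=o+M@[.0944,0,.139]; print('pred head',H,proj('top1',H),proj('side1',H))
for z in(.30,.131): print(move(H*[1,1,0]+[0,0,z],a+np.pi/2))
E
```

```text
0.13487892416317124 0.23547609145162388
[-9.65028756 -9.81515977]
origin [ 0.50611175 -0.10801343  0.        ] yaw -0.17034766694425438
head (array([ 0.60575455, -0.12493948,  0.14786607]), np.float64(0.005919505922840156)) [0.10106995 0.00021089 0.14786607]
[ 0.60335095 -0.12613516  0.139     ] [ 0.09890384 -0.00137496  0.139     ]
pred head [ 0.59914539 -0.12401659  0.139     ] [344.8328381  201.00576322] [319.59188087 187.55111335]
(array([-592.2, -470.3,  -57.9]), array([ -0.12,  -0.03, -16.53]))
(array([-592.2, -469.9,  111.1]), array([ -0.12,  -0.03, -16.53]))
```

Call:
{"name": "step_arm", "arguments": {
  "steps": [-37,-29,-58,0,0,-2,-74,-59,-58,0,0,-4,-111,-88,-58,0,0,-6,-148,-118,-58,0,0,-8,-185,-147,-58,0,0,-10,-222,-176,-58,0,0,-12,-259,-206,-58,0,0,-14,-296,-235,-58,0,0,-16.5]
}}

```text
clock: 0.77
eef_pos: [0.4109, 0.2731, 0.2991]
eef_rot: [-0.001, 0.084, 0.996, -0.001]
ft_force: [0.7, 1.0, 0.5]
opening: 0.0856
```

Call:
{"name": "step_arm", "arguments": {
  "steps": [-37,-29,0,0,0,0,-74,-59,0,0,0,0,-111,-88,0,0,0,0,-148,-118,0,0,0,0,-185,-147,0,0,0,0,-222,-176,0,0,0,0,-240,-190,0,0,0,0,-250,-195,0,0,0,0]
}}

```text
clock: 1.43
eef_pos: [0.6264, 0.0355, 0.2984]
eef_rot: [-0.001, 0.085, 0.996, -0.002]
ft_force: [1.3, 0.7, 0.6]
opening: 0.0852
```

```bash
python3 - <<'E'
from h import *
d=np.load('stand.npz');H=d['o']+d['M']@[.0944,0,.139]
print(monitor.get_state()['eef_pos'],move(H*[1,1,0]+[0,0,.25],d['a']+np.pi/2))
E
```

```text
[0.6264405  0.03551289 0.29837255] (array([  -0.3, -161.7,   48.9]), array([-0.18, -0.06, -0.04]))
```

Call:
{"name": "step_arm", "arguments": {
  "steps": [0,-40,10,0,0,0,0,-80,20,0,0,0,0,-120,30,0,0,0,0,-150,40,0,0,0,0,-162,49,0,0,0,0,-162,49,0,0,0]
}}

```text
clock: 1.93
eef_pos: [0.5967, -0.1266, 0.2469]
eef_rot: [-0.003, 0.088, 0.996, -0.001]
ft_force: [-0.7, 0.2, -0.1]
opening: 0.0853
```

```bash
python3 - <<'E'
from h import *
c=snap('wrist','w1'); d=np.load('stand.npz'); o,M=d['o'],d['M']
st=monitor.get_state(); print(st['eef_pos'],st['eef_rot'])
for n,p in dict(head=[.0944,0,.139],spot=[0,0,.01],lug=[.037,.194,.102],keep=[.037,-.052,.064],rest=[.077,0,.087],g1=[.037,.046,.064],u1=[.077,.033,.099],u2=[.077,-.033,.099]).items(): print(n,proj('w1',o+M@p))
E
```

```text
{'intrinsics': array([[326.23879329,   0.        , 322.35755784],
       [  0.        , 326.23879329, 192.11742222],
       [  0.        ,   0.        ,   1.        ]]), 'xyz': array([ 0.52603752, -0.11351793,  0.37887177]), 'orientation': array([ 0.75830062, -0.1106378 , -0.09068811,  0.63601502])}
[ 0.59744898 -0.12487857  0.2480286 ] [-2.39396691e-03  8.67108405e-02  9.96230340e-01 -7.79741986e-04]
head [326.50232535 195.86056063]
spot [325.28462058  75.67974432]
lug [561.0166541  115.29565685]
keep [270.40968943 114.29316218]
rest [325.95872399 160.65891341]
g1 [374.67169355 113.76793659]
u1 [363.93827595 163.11864485]
u2 [288.22218541 163.44858513]
```

View pics/w1.png

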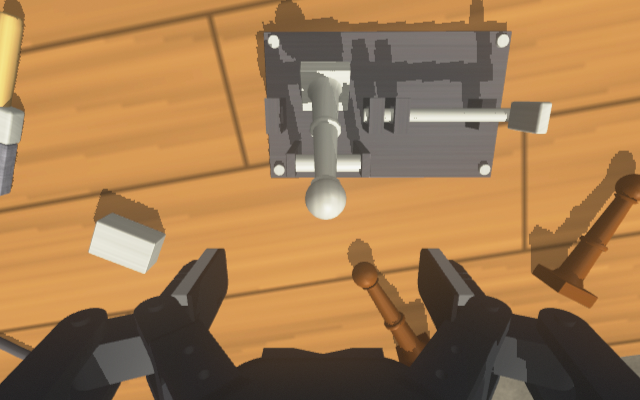

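The wrist view shows the ball at (326,198), against a predicted (326,196). That puts the head within about 2 mm of the estimate. I'm descending around it with the jaws along the stand's y axis.

Call:
{"name": "step_arm", "arguments": {
  "steps": [-3,0.5,35,0,0,0,-3,0.5,70,0,0,0,-3,0.5,100,0,0,0,-3,0.5,115,0,0,0,-3,0.5,120,0,0,0,-3,0.5,120,0,0,0]
}}

```text
clock: 2.48
eef_pos: [0.5992, -0.1232, 0.1268]
eef_rot: [-0.004, 0.086, 0.996, -0.0]
ft_force: [-0.4, 0.1, 0.9]
opening: 0.0856
```

Call:
{"name": "step_arm", "arguments": {
  "steps": [0,0,0,0,0,0,0,0,0,0,0,0,0,0,0,0,0,0,0,0,0,0,0,0,0,0,0,0,0,0,0,0,0,0,0,0],
  "claw": 42,
  "squeeze": 20
}}

```text
clock: 2.98
eef_pos: [0.5996, -0.1234, 0.1275]
eef_rot: [-0.003, 0.086, 0.996, -0.0]
ft_force: [-0.1, -0.8, -0.2]
opening: 0.0418
```

```bash
python3 - <<'E'
from h import *
c=snap('wrist','w2'); d=np.load('stand.npz'); o,M=d['o'],d['M']
st=monitor.get_state(); print(st['eef_pos'],M.T@(st['eef_pos']-o),st['ft_force'],st['opening'])
E
```

```text
{'intrinsics': array([[326.23879329,   0.        , 322.35755784],
       [  0.        , 326.23879329, 192.11742222],
       [  0.        ,   0.        ,   1.        ]]), 'xyz': array([ 0.52890438, -0.11083487,  0.25950433]), 'orientation': array([ 0.75726288, -0.10985881, -0.09141784,  0.63728075])}
[ 0.59946525 -0.12337669  0.12725347] [0.09460675 0.00068486 0.12725347] [ 0.13887656 -0.1844002   0.03467097] 0.04231052207147176
```

View pics/w2.png

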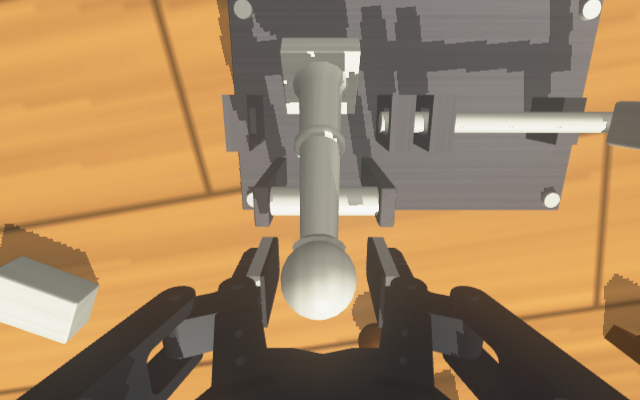

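The ball (319,281) is centred between the pads (inner faces at about 272 and 368). Closing gently.

Call:
{"name": "step_arm", "arguments": {
  "steps": [0,0,0,0,0,0,0,0,0,0,0,0,0,0,0,0,0,0,0,0,0,0,0,0,0,0,0,0,0,0],
  "claw": 24,
  "squeeze": 22
}}

```text
clock: 3.45
eef_pos: [0.5996, -0.1236, 0.1275]
eef_rot: [-0.003, 0.086, 0.996, -0.001]
ft_force: [-0.6, -0.8, 1.8]
opening: 0.0305
```

```bash
python3 - <<'E'
from h import *
d=np.load('stand.npz'); o,M=d['o'],d['M']
st=monitor.get_state(); R0=q2R(st['eef_rot']); print(M.T@(st['eef_pos']-o),st['ft_force'])
f=lambda t:np.array([.024-.024*np.cos(t)+.145*np.sin(t),0,.010+.024*np.sin(t)+.145*np.cos(t)])
t0=np.radians(38)
for t in range(36,-1,-2): print(t,np.round(1e3*R0.T@M@(f(np.radians(t))-f(t0)),1))
E
```

```text
[0.09478007 0.00044495 0.1274652 ] [-0.56747624 -0.82444644  1.75252455]
36 [ 4.6 -0.  -2.3]
34 [ 9.2 -0.  -4.5]
32 [13.9 -0.  -6.6]
30 [18.7 -0.  -8.4]
28 [ 23.5  -0.1 -10.1]
26 [ 28.4  -0.1 -11.6]
24 [ 33.4  -0.1 -13. ]
22 [ 38.4  -0.1 -14.2]
20 [ 43.4  -0.1 -15.2]
18 [ 48.5  -0.1 -16. ]
16 [ 53.6  -0.1 -16.6]
14 [ 58.7  -0.1 -17.1]
12 [ 63.8  -0.1 -17.4]
10 [ 68.9  -0.1 -17.5]
8 [ 74.1  -0.1 -17.4]
6 [ 79.2  -0.2 -17.2]
4 [ 84.3  -0.2 -16.8]
2 [ 89.4  -0.2 -16.1]
0 [ 94.5  -0.2 -15.4]
```

Call:
{"name": "step_arm", "arguments": {
  "steps": [4.6,0,-2.3,0,0,0,9.2,0,-4.5,0,0,0,13.9,0,-6.6,0,0,0,18.7,0,-8.4,0,0,0,18.7,0,-8.4,0,0,0]
}}

```text
clock: 3.87
eef_pos: [0.5803, -0.1202, 0.1365]
eef_rot: [-0.003, 0.086, 0.996, -0.001]
ft_force: [0.9, -1.2, -0.6]
opening: 0.0305
```

```bash
python3 - <<'E'
from h import *
c=snap('wrist','w3'); d=np.load('stand.npz'); o,M=d['o'],d['M']
st=monitor.get_state(); print(st['eef_pos'],M.T@(st['eef_pos']-o),st['ft_force'],st['opening'])
E
```

```text
{'intrinsics': array([[326.23879329,   0.        , 322.35755784],
       [  0.        , 326.23879329, 192.11742222],
       [  0.        ,   0.        ,   1.        ]]), 'xyz': array([ 0.50961965, -0.10756417,  0.268553  ]), 'orientation': array([ 0.75731743, -0.10995219, -0.09123212,  0.63722644])}
[ 0.58076596 -0.12025291  0.13633729] [0.07564856 0.00059343 0.13633729] [ 1.43647794 -0.61370676  0.51231872] 0.03064318277679451
```

View pics/w3.png

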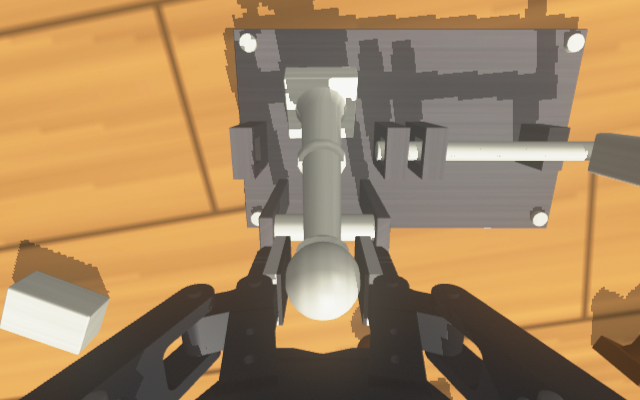

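The finial is pivoting cleanly in the pads with forces around 1 N. Continuing along the arc.

Call:
{"name": "step_arm", "arguments": {
  "steps": [4.8,0,-1.7,0,0,0,9.7,0,-3.2,0,0,0,14.7,0,-4.6,0,0,0,19.7,0,-5.8,0,0,0,24.7,0,-6.8,0,0,0,29.8,0,-7.6,0,0,0,34.9,0,-8.2,0,0,0,34.9,0,-8.2,0,0,0]
}}

```text
clock: 4.58
eef_pos: [0.5453, -0.1141, 0.145]
eef_rot: [-0.003, 0.086, 0.996, -0.001]
ft_force: [0.8, -0.5, 0.1]
opening: 0.0307
```

```bash
python3 - <<'E'
from h import *
c=snap('wrist','w4'); d=np.load('stand.npz'); o,M=d['o'],d['M']
st=monitor.get_state(); print(M.T@(st['eef_pos']-o),st['ft_force'],st['opening'])
for p in ([.024,-.024,.01],[.024,.024,.01]): print([proj(w,o+M@p) for w in('w2','w3','w4')])
E
```

```text
{'intrinsics': array([[326.23879329,   0.        , 322.35755784],
       [  0.        , 326.23879329, 192.11742222],
       [  0.        ,   0.        ,   1.        ]]), 'xyz': array([ 0.47460535, -0.10142631,  0.27702829]), 'orientation': array([ 0.75736982, -0.10982176, -0.09111303,  0.6372037 ])}
[0.0402013  0.00066937 0.14491679] [ 0.04102402 -1.04968409  0.23272795] 0.0307302839477536
[array([288.74721388,  97.45030204]), array([290.87767565, 123.60817104]), array([292.94737457, 166.31820449])]
[array([354.09978949,  97.34666398]), array([352.56964558, 123.50863642]), array([350.51391007, 166.23723386])]
```

View pics/w4.png

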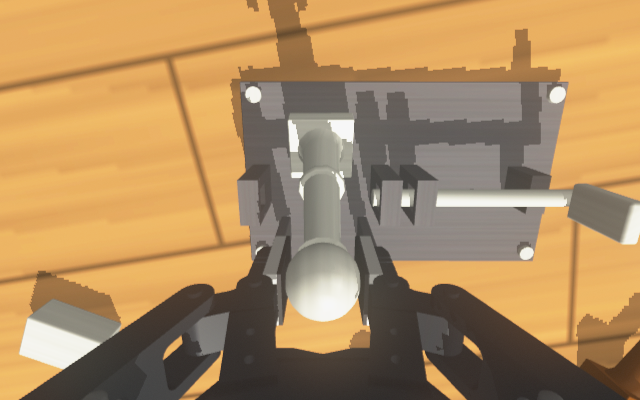

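The foot's near edge keeps a constant offset from its predicted position, so it hasn't slid. Setting it down to about 2°.

Call:
{"name": "step_arm", "arguments": {
  "steps": [6,0,-0.5,0,0,0,11,0,-0.9,0,0,0,16,0,-1,0,0,0,21,0,-0.8,0,0,0,26,0,-0.5,0,0,0,31,0,0.1,0,0,0,34,0,0.5,0,0,0,34,0,0.5,0,0,0]
}}

```text
clock: 5.3
eef_pos: [0.5115, -0.1082, 0.1447]
eef_rot: [-0.003, 0.086, 0.996, -0.001]
ft_force: [-1.1, -0.1, 2.9]
opening: 0.0304
```

```bash
python3 - <<'E'
from h import *
c=snap('wrist','w5');snap('side','s5'); d=np.load('stand.npz'); o,M=d['o'],d['M']
st=monitor.get_state(); print(M.T@(st['eef_pos']-o),st['ft_force'],st['opening'])
b=cv2.imread('pics/side1.png')[165:265,285:375];e=cv2.imread('pics/s5.png')[165:265,285:375]
w=cv2.imread('pics/w5.png')[60:340,200:400]
o=np.zeros((600,800,3),np.uint8); o[:400,:360]=cv2.resize(e,(360,400)); o[:560,400:]=cv2.resize(w,(400,560)); cv2.imwrite('pics/c5.png',o)
E
```

```text
{'intrinsics': array([[326.23879329,   0.        , 322.35755784],
       [  0.        , 326.23879329, 192.11742222],
       [  0.        ,   0.        ,   1.        ]]), 'xyz': array([ 0.44082854, -0.09557845,  0.27677981]), 'orientation': array([ 0.75739911, -0.10991604, -0.09110019,  0.63715447])}
{'intrinsics': array([[472.76244482,   0.        , 318.78598649],
       [  0.        , 472.76244482, 208.06668453],
       [  0.        ,   0.        ,   1.        ]]), 'xyz': array([0.33878954, 1.34774602, 0.91495437]), 'orientation': array([-0.08050946, -0.04169904,  0.49884572,  0.86193524])}
[0.00631001 0.00067065 0.14485255] [-1.48307524 -0.06760566  2.32788717] 0.030499613349946986
```

View pics/c5.png

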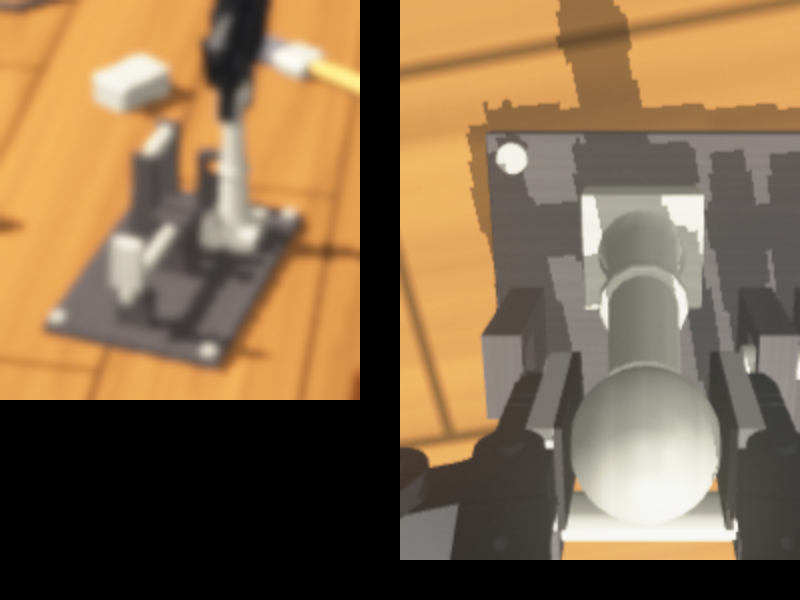

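The finial is nearly upright and square on the plate, with about 2° left at most. Easing in 2 mm and releasing.

Call:
{"name": "step_arm", "arguments": {
  "steps": [2,0,-0.5,0,0,0,2.5,0,-0.5,0,0,0,2.5,0,-0.5,0,0,0]
}}

```text
clock: 5.65
eef_pos: [0.5094, -0.1077, 0.1446]
eef_rot: [-0.004, 0.086, 0.996, -0.0]
ft_force: [-0.8, -0.2, -2.0]
opening: 0.0305
```

Call:
{"name": "step_arm", "arguments": {
  "steps": [0,0,0,0,0,0,0,0,0,0,0,0,0,0,0,0,0,0,0,0,0,0,0,0,0,0,0,0,0,0,0,0,0,0,0,0],
  "claw": 70
}}

```text
clock: 6.15
eef_pos: [0.5095, -0.1077, 0.1448]
eef_rot: [-0.003, 0.086, 0.996, -0.0]
ft_force: [0.0, 0.1, 0.1]
opening: 0.0701
```

Call:
{"name": "step_arm", "arguments": {
  "steps": [0,0,-15,0,0,0,0,0,-40,0,0,0,0,0,-70,0,0,0,0,0,-100,0,0,0,0,0,-110,0,0,0,0,0,-110,0,0,0]
}}

```text
clock: 6.65
eef_pos: [0.5126, -0.1085, 0.2584]
eef_rot: [0.0, 0.086, 0.996, -0.001]
ft_force: [0.2, -0.1, -0.1]
opening: 0.0697
```

```bash
python3 - <<'E'
from h import *
c=snap('wrist','w6');snap('side','s6');snap('top','t6'); d=np.load('stand.npz'); O,M=d['o'],d['M']
st=monitor.get_state(); print(M.T@(st['eef_pos']-O),st['ft_force'],st['opening'])
for n,p in dict(head=[0,0,.155],foot=[0,0,.026],lugtop=[.037,.194,.102],s1=[-.035,-.056,.013],s2=[-.035,.18,.013]).items(): print(n,proj('w6',O+M@p),proj('s6',O+M@p))
e=cv2.imread('pics/s6.png')[165:265,285:375]
w=cv2.imread('pics/w6.png')
o=np.zeros((600,800,3),np.uint8); o[:300,:270]=cv2.resize(e,(270,300)); o[:400,270:]=w[:,110:]; cv2.imwrite('pics/c6.png',o[:400])
E
```

```text
{'intrinsics': array([[326.23879329,   0.        , 322.35755784],
       [  0.        , 326.23879329, 192.11742222],
       [  0.        ,   0.        ,   1.        ]]), 'xyz': array([ 0.44102899, -0.09560251,  0.38990495]), 'orientation': array([ 0.75691145, -0.11281545, -0.09316871,  0.63692803])}
{'intrinsics': array([[472.76244482,   0.        , 318.78598649],
       [  0.        , 472.76244482, 208.06668453],
       [  0.        ,   0.        ,   1.        ]]), 'xyz': array([0.33878954, 1.34774602, 0.91495437]), 'orientation': array([-0.08050946, -0.04169904,  0.49884572,  0.86193524])}
{'intrinsics': array([[372.40568672,   0.        , 319.63024182],
       [  0.        , 372.40568672, 201.18754873],
       [  0.        ,   0.        ,   1.        ]]), 'xyz': array([ 0.53088015, -0.0236476 ,  1.36486624]), 'orientation': array([ 0.71548438,  0.01363664, -0.02402466, -0.69808234])}
[0.00308095 0.00116193 0.25314451] [-0.59595267 -0.62302988 -0.26220741] 0.07000418627648594
head [321.7523923  185.98467754] [345.09062111 187.96815628]
foot [322.26144398 154.89685582] [343.80050645 219.61494712]
lugtop [529.69115223 208.49528962] [315.56470043 226.55677275]
s1 [272.85946735 122.33471845] [357.23952978 217.03023565]
s2 [481.26430338 122.00231586] [337.34692919 251.43845566]
```

View pics/c6.png

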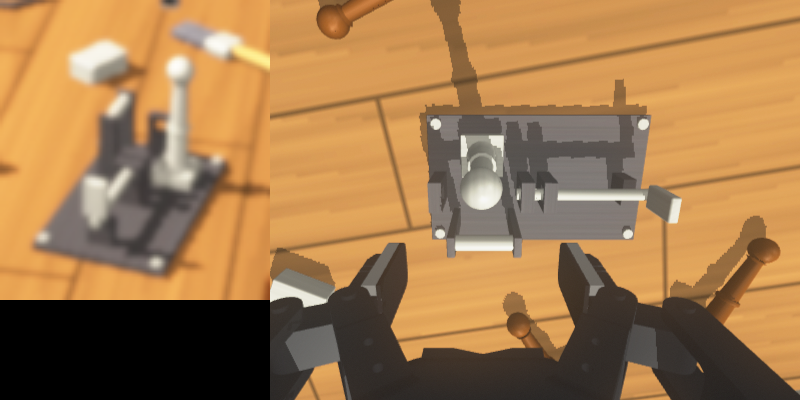

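The finial stands upright with its head at wrist pixel (321,190), against a predicted (322,186). The lug top is near wrist (516,211) and side (317,225). I'll triangulate it and move over while the finial is left alone.

```bash
python3 - <<'E'
from h import *
d=np.load('stand.npz'); O,M=d['o'],d['M']
p,e=tri('w6',(516,211),'s6',(317,225)); print(M.T@(p-O),e); q=onz('w6',516,211,.102); print(M.T@(q-O))
for z in (.22,): print(move(O+M@[.038,.184,z],float(d['a'])+np.pi/2))
E
```

```text
[0.03810707 0.18160261 0.10128412] 0.0030821205567944368
[0.03947894 0.18164952 0.102     ]
(array([-34.9, 182.9,  32.7]), array([-0.05, -0.52, -0.1 ]))
```

Call:
{"name": "step_arm", "arguments": {
  "steps": [0,30,0,0,0,0,0,60,0,0,0,0,-10,90,0,0,0,0,-20,120,5,0,0,0,-30,150,15,0,0,0,-35,175,25,0,-0.5,0,-35,181,33,0,-0.5,0,-35,181,33,0,-0.5,0],
  "claw": 60
}}

```text
clock: 7.47
eef_pos: [0.5718, 0.0664, 0.2151]
eef_rot: [-0.004, 0.085, 0.996, -0.001]
ft_force: [0.3, -0.0, -0.2]
opening: 0.0601
```

```bash
python3 - <<'E'
from h import *
snap('side','s7');snap('wrist','w7'); d=np.load('stand.npz'); O,M=d['o'],d['M']
st=monitor.get_state(); print(st['clock'],M.T@(st['eef_pos']-O))
a=cv2.imread('pics/s6.png')[170:240,340:375].astype(int);b=cv2.imread('pics/s7.png')[170:240,340:375].astype(int)
print('diff',np.abs(a-b).max(2).mean(),np.abs(a-b).max())
print(proj('w7',O+M@[.037,.182,.102]))
E
```

```text
{'intrinsics': array([[472.76244482,   0.        , 318.78598649],
       [  0.        , 472.76244482, 208.06668453],
       [  0.        ,   0.        ,   1.        ]]), 'xyz': array([0.33878954, 1.34774602, 0.91495437]), 'orientation': array([-0.08050946, -0.04169904,  0.49884572,  0.86193524])}
{'intrinsics': array([[326.23879329,   0.        , 322.35755784],
       [  0.        , 326.23879329, 192.11742222],
       [  0.        ,   0.        ,   1.        ]]), 'xyz': array([0.50150747, 0.07788149, 0.34853703]), 'orientation': array([ 0.75686564, -0.10999158, -0.09078266,  0.63782032])}
7.5667 [0.03651226 0.1813192  0.21772939]
diff 4.228979591836735 6
[322.75784726 192.72842173]
```

View pics/w7.png

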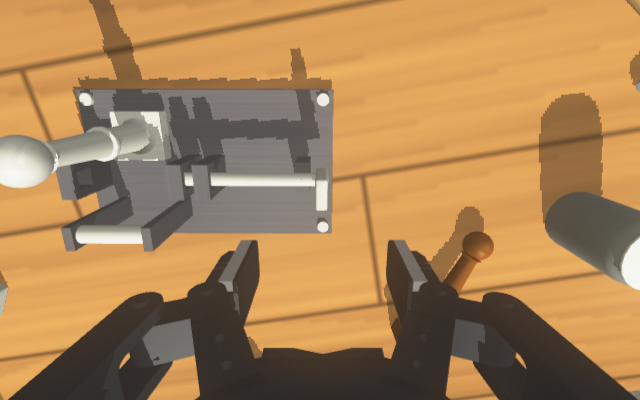

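The lug top at (322,190) matches the prediction (323,193). The finial is unchanged between the side frames (max difference 6 grey levels). Descending over the lug, then pinching it.

Call:
{"name": "step_arm", "arguments": {
  "steps": [0,0.5,30,0,0,0,0,0.5,60,0,0,0,0,0.5,90,0,0,0,0,0.5,115,0,0,0,0,0.5,131,0,0,0,0,0.5,133,0,0,0,0,0.5,133,0,0,0]
}}

```text
clock: 8.15
eef_pos: [0.571, 0.0635, 0.084]
eef_rot: [-0.004, 0.087, 0.996, -0.001]
ft_force: [-0.4, -0.0, -0.1]
opening: 0.0606
```

Call:
{"name": "step_arm", "arguments": {
  "steps": [0,0,0,0,0,0,0,0,0,0,0,0,0,0,0,0,0,0,0,0,0,0,0,0,0,0,0,0,0,0,0,0,0,0,0,0,0,0,0,0,0,0,0,0,0,0,0,0],
  "claw": 4,
  "squeeze": 25
}}

```text
clock: 8.82
eef_pos: [0.5722, 0.0635, 0.0855]
eef_rot: [-0.002, 0.087, 0.996, -0.001]
ft_force: [-1.0, -1.3, 6.6]
opening: 0.0093
```

```bash
python3 - <<'E'
from h import *
d=np.load('stand.npz'); O,M=d['o'],d['M']
st=monitor.get_state(); print(st['clock'],M.T@(st['eef_pos']-O),st['ft_force'],st['opening']); print(q2R(st['eef_rot']).T@M@[0,-100,0])
E
```

```text
8.8167 [0.03603161 0.18018804 0.08545055] [-1.005862   -1.29964425  6.59821055] 0.009322292574113048
[ -0.32529101 -99.99906157   0.28613211]
```

Call:
{"name": "step_arm", "arguments": {
  "steps": [0,-8,0,0,0,0,0,-18,0,0,0,0,0,-28,0,0,0,0,0,-38,0,0,0,0,0,-48,0,0,0,0,0,-58,0,0,0,0,0,-66,0,0,0,0,0,-70,0,0,0,0]
}}

```text
clock: 9.48
eef_pos: [0.5598, -0.007, 0.0855]
eef_rot: [-0.002, 0.087, 0.996, -0.001]
ft_force: [2.0, 1.6, -2.2]
opening: 0.0093
```

Call:
{"name": "step_arm", "arguments": {
  "steps": [0,-4,0,0,0,0,0,-8,0,0,0,0,0,-12,0,0,0,0,0,-16,0,0,0,0,0,-18,0,0,0,0,0,-20,0,0,0,0,0,-21,0,0,0,0]
}}

```text
clock: 10.07
eef_pos: [0.5562, -0.0278, 0.0855]
eef_rot: [-0.002, 0.087, 0.996, -0.001]
ft_force: [1.4, 1.9, -1.8]
opening: 0.0093
```

Call:
{"name": "step_arm", "arguments": {
  "steps": [0,-1.5,0,0,0,0,0,-3,0,0,0,0,0,-4,0,0,0,0,0,-5,0,0,0,0]
}}

```text
clock: 10.4
eef_pos: [0.5559, -0.0299, 0.0856]
eef_rot: [-0.002, 0.087, 0.996, 0.002]
ft_force: [4.2, 12.4, -0.8]
opening: 0.0099
```

```bash
python3 - <<'E'
from h import *
d=np.load('stand.npz'); O,M=d['o'],d['M']
st=monitor.get_state(); print(st['clock'],M.T@(st['eef_pos']-O),M.T@st['ft_force'],st['opening'])
E
```

```text
10.4 [0.03578709 0.08541265 0.08559327] [ 2.000777   12.88004089 -0.79159097] 0.009871006919350292
```

Hard stop at lug y of about 85 mm with 13 N. One firmer push will confirm it before I release.

Call:
{"name": "step_arm", "arguments": {
  "steps": [0,-3,0,0,0,0,0,-6,0,0,0,0,0,-6,0,0,0,0],
  "squeeze": 50
}}

```text
clock: 10.65
eef_pos: [0.5558, -0.0299, 0.0857]
eef_rot: [-0.001, 0.085, 0.996, 0.009]
ft_force: [4.2, 20.4, -1.7]
opening: 0.0095
```

Call:
{"name": "step_arm", "arguments": {
  "steps": [0,0,0,0,0,0,0,0,0,0,0,0,0,0,0,0,0,0]
}}

```text
clock: 10.9
eef_pos: [0.5559, -0.0297, 0.0857]
eef_rot: [-0.001, 0.085, 0.996, 0.009]
ft_force: [2.0, 4.5, -1.6]
opening: 0.0091
```

Call:
{"name": "step_arm", "arguments": {
  "steps": [0,0,0,0,0,0,0,0,0,0,0,0,0,0,0,0,0,0,0,0,0,0,0,0,0,0,0,0,0,0],
  "claw": 40
}}

```text
clock: 11.32
eef_pos: [0.5557, -0.0301, 0.0858]
eef_rot: [-0.001, 0.085, 0.996, 0.009]
ft_force: [0.7, 0.4, -0.7]
opening: 0.0397
```

Call:
{"name": "step_arm", "arguments": {
  "steps": [0,0,-20,0,0,0,0,0,-50,0,0,0,0,0,-80,0,0,0,0,0,-110,0,0,0,0,0,-140,0,0,0,0,0,-160,0,0,0,0,0,-160,0,0,0]
}}

```text
clock: 11.9
eef_pos: [0.5591, -0.0339, 0.2516]
eef_rot: [0.004, 0.085, 0.996, 0.009]
ft_force: [-0.4, -0.3, 0.6]
opening: 0.0398
```

```bash
python3 - <<'E'
from h import *
snap('side','s8');snap('wrist','w8'); d=np.load('stand.npz'); O,M=d['o'],d['M']
st=monitor.get_state(); print(st['clock'],M.T@(st['eef_pos']-O))
print([proj(n,O+M@[.037,.084,.102]) for n in('w8','s8')])
e=cv2.imread('pics/s8.png')[165:265,285:375]; w=cv2.imread('pics/w8.png')
o=np.zeros((400,800,3),np.uint8); o[:300,:270]=cv2.resize(e,(270,300)); o[:,270:]=w[:,:530]; cv2.imwrite('pics/c8.png',o)
E
```

```text
{'intrinsics': array([[472.76244482,   0.        , 318.78598649],
       [  0.        , 472.76244482, 208.06668453],
       [  0.        ,   0.        ,   1.        ]]), 'xyz': array([0.33878954, 1.34774602, 0.91495437]), 'orientation': array([-0.08050946, -0.04169904,  0.49884572,  0.86193524])}
{'intrinsics': array([[326.23879329,   0.        , 322.35755784],
       [  0.        , 326.23879329, 192.11742222],
       [  0.        ,   0.        ,   1.        ]]), 'xyz': array([ 0.48555914, -0.02341597,  0.38039127]), 'orientation': array([ 0.75727859, -0.10699222, -0.10140705,  0.6362377 ])}
12.0 [0.0369916  0.08210843 0.24682461]
[array([321.53903461, 177.84775931]), array([326.83350533, 210.5369971 ])]
```

View pics/c8.png

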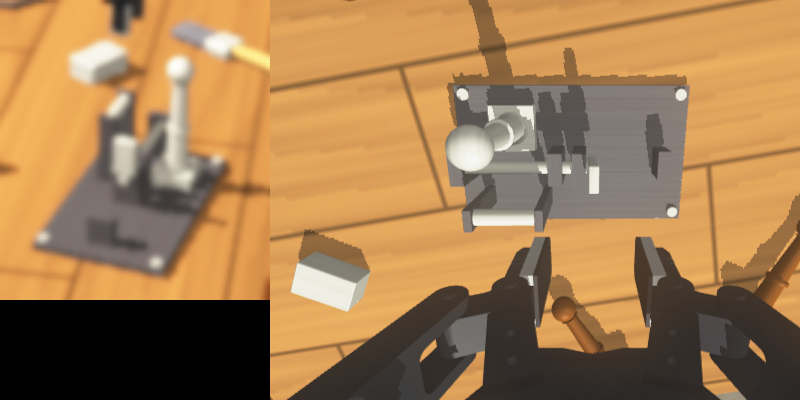

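The lug top is at wrist (324,179), against (322,178) for fully home. The bolt crosses behind the standing finial into the keep.

```bash
python3 -c "
from h import *
a=cv2.imread('pics/s6.png')[170:240,340:375].astype(int);b=cv2.imread('pics/s8.png')[170:200,340:375].astype(int)
print(np.abs(a[:30]-b).max()); print(bot.job_done())"
```

```text
3
the job is handed in; nothing more can be done
None
```

The finial is standing upright on its foot on the plate, the bolt is pushed home behind it, and the job is handed in at about 12 s of the 54 s allowed.

**Finial:** I gripped the ball lightly (about 22 N) and swung it up on its arc around the foot's edge. I released it nearly upright and left it untouched for about 2 s. Side-camera pictures after release and again after the bolt was moved differ by at most 3 grey levels around the finial's head and upper shaft, so it did not wobble or move.

**Bolt:** I pinched the lug and slid it about 95 mm to a hard stop, then pushed firmly (20 N) with no further movement.

**Other things:** The arm only touched the ball and the lug. I did not run a separate check on the bystanders.

**Checks that did not match exactly:**
- **Bolt start:** it was drawn about 95 mm, where I expected 110 mm.
- **Home position:** the lug stopped at about 85 mm, against 84 mm nominal, which is within the camera error.
- **Foot position:** the foot's edge showed a steady offset of about 10 to 16 pixels from prediction in the wrist pictures. It stayed much the same throughout, so I took it as calibration error, not sliding. After release the foot looked close to its predicted spot.

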